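Sort cored plaster blanks by weight and bin the plain ones

ROBOT

A 6-joint arm with a two-finger parallel gripper is mounted at the origin on a cart in front of the work surface, level with it; the furniture and walls round the work are solid. World frame = base frame: x ahead of the robot, y to its left, z up, the work surface at z = 0. Lengths are in m, angles in degrees, forces in N, time in s.
With the tool pointing down it reaches from about 0.35 to 0.875 m from the base axis. Payload 4.2 kg.
Tool frame: the origin (TCP) lies midway between the tips of the shut fingers; the grasp point (between the pads) lies 19 mm behind it; z points along the fingers, y is the line along which they close (so a half turn about z gives the same grasp; the last joint's range is limited). The gripper opens to 85 mm and grips with 20 to 120 N. Pads are 22 mm wide; open, the fingers measure 114 mm over their backs; the gripper's body (76 mm by 85 mm) begins 54 mm behind the grasp point. The pads swing forward as they close: fully open they stand 13 mm farther back than shut.
Start: joints at [-56.173, 22.042, 0.453, 0, -68.411, -14.817], TCP at [0.204, -0.591, 0.199] pointing down, gripper open.
Joint ranges: [-179.83, 179.83], [-69.29, 118.12], [-61.27, 80.66], [-181.25, 117.63], [-171.15, -9.14], [-177.46, 177.46]. Speed limits (degrees/s): [159.86, 159.86, 180, 180, 180, 180].

INTERFACE

Orientations are given as [roll, pitch, yaw] about the fixed x, y, z axes, in that order (R = Rz(yaw) Ry(pitch) Rx(roll)).
In Python, from rig import r, fingers, state, capture, camera_params gives the robot as it stands. The module is installed in compiled form; this text tells all that it offers. Calls block until the motion is done:
- r.movep(position, orientation): joint-space move of the TCP to a pose.
- r.line_to(position, velocity=0.15, frame=None, max_force=None): straight line of the TCP; frame=None keeps the orientation; velocity is the mean speed in m/s. With max_force (N) it stops when the force on the tool has changed by that much, and returns True; else False.
- r.set_joints(angles): joint-space move.
- fingers.move_gripper(opening, squeeze=None): opening from 0.0 (shut) to 1.0 (fully open); squeeze is the grip in N (None keeps the last); returns when the fingers have stopped.
- r.dwell(seconds).
- r.ik(position, orientation): joint angles nearest the present ones, or None.
- state(): the state.
- capture(name): name is "scene" or "top"; returns the picture (384x512x3 uint8, blue, green, red); there is no depth.
- camera_params(name): a dict with "fx", "fy", "cx", "cy" (pixels), "camera_from_world" (4x4, takes a point from world to camera coordinates). Camera axes: x right, y up, looking along -z (the intrinsics and any distortion apply to the point x, -y, -z); pixel columns grow to the right and rows downward; lengths in m; the calibration is good to about 2 mm. A picture is of the moment at which its call begins. camera_params takes no time and is no camera call.
A pose or a line that the arm cannot do raises r.IKError and nothing moves.
- r.sign_off(): hands the job in; it is judged then, once.
The state is a dict: "time": time; "q": joint angles; "qvel": joint speeds; "effort": joint torques, N m; "tool_pos": TCP position; "orientation": TCP orientation; "wrist_force": force on the tool from outside, world axes, zero at the start; "ft_torque": the same for the moment, N m; "finger_gap": opening from 0.0 (shut) to 1.0 (fully open); "grip_force": force on a finger pad.
Only numpy, scipy, OpenCV 4.12 (cv2) and the standard library are available. Lean on these libraries where they do the work, as an engineer would, in place of code of your own. Each camera call takes 0.05 s, during which the arm holds its last target. There are 200 camera calls.

TASK

The square plaster blanks on the bench look alike, but some have a metal core and are about seven times as heavy. Press the green bin's lever down to its stop so that its lid stands open, feel each blank's weight, drop the plain light ones into the bin and lay the heavy cored ones flat in the recesses of the wooden board, one to a recess. Once every blank is put away, ease its lever gently back up until the lid is shut; work the lid only by the lever, and leave the other things alone.

Things in the scene. Friction and masses are not known exactly. Their poses are not given: they have to be found in the camera images.
- bin: small green scrap bin fixed to the bench, 150 (its x) x 140 (its y) x 110 mm tall, 5 mm walls and floor, with a hinged lid; origin at the centre of its underside; its -x side (towards the robot) carries the lever, its +x rim the lid hinge. It may stand left or right, turned a little; board and bin change places
- bin_mouth (a point): centre of the bin's mouth, at rim height (110 mm above the bench); inner opening 140 (x) x 130 mm (y)
- bin_lid: the bin's flat lid, 156 x 146 x 9 mm; origin on its hinge at the bin's far rim. It is linked to the lever: it turns up 2.65 rad per rad of lever, 1.86 rad (leaning back past upright) at the lever's stop. Work it by the lever only; hand and arm must not push it
- bin_lever (a joint): the bin's lever: 0 = up (lid shut), grows as it is pressed down, stop at 0.70 rad (lid fully open). It is stiff (about 5 to 9 N at the pad either way) and stays where it is left, so it must also be lifted back up. Hinge axis along the bin's y, at x = -85 mm, z = 62 mm in the bin's frame; the arm to the pad centre is 90 mm long and points to the bin's -x, 0.35 rad above level at 0 and 0.35 rad below level at 0.70
- lever_pad (a point): centre of the black rubber pad at the lever's end: 30 mm wide (bin's y), 28 mm long, 14 mm thick; it can be pressed from above or pinched across its 30 mm width from above; its height goes from about 93 mm (up) to 31 mm (down)
- board: wooden sorting board fixed to the bench, 166 x 166 x 16 mm, with four square recesses in a 2 x 2 grid, each 64 x 64 mm, 12 mm deep, 82 mm from centre to centre; origin at the centre of its underside
- recess_1 (a point): centre of the floor of one of the board's recesses, 4 mm above the bench
- recess_2 (a point): centre of the floor of one of the board's recesses, 4 mm above the bench
- recess_3 (a point): centre of the floor of one of the board's recesses, 4 mm above the bench
- recess_4 (a point): centre of the floor of one of the board's recesses, 4 mm above the bench
- blank_a_mid (a point): centre of one of the cast plaster blanks, 48 x 48 x 20 mm with slightly drafted sides, z axis up as it starts, sides along its x and y. All look alike: a plain one weighs 0.045 to 0.057 kg, one with a metal core 0.315 to 0.40 kg; which is which can only be felt, names and places tell nothing. May be absent
- blank_b_mid (a point): centre of one of the cast plaster blanks, 48 x 48 x 20 mm with slightly drafted sides, z axis up as it starts, sides along its x and y. All look alike: a plain one weighs 0.045 to 0.057 kg, one with a metal core 0.315 to 0.40 kg; which is which can only be felt, names and places tell nothing. May be absent
- blank_c_mid (a point): centre of one of the cast plaster blanks, 48 x 48 x 20 mm with slightly drafted sides, z axis up as it starts, sides along its x and y. All look alike: a plain one weighs 0.045 to 0.057 kg, one with a metal core 0.315 to 0.40 kg; which is which can only be felt, names and places tell nothing. May be absent
- blank_d_mid (a point): centre of one of the cast plaster blanks, 48 x 48 x 20 mm with slightly drafted sides, z axis up as it starts, sides along its x and y. All look alike: a plain one weighs 0.045 to 0.057 kg, one with a metal core 0.315 to 0.40 kg; which is which can only be felt, names and places tell nothing. May be absent
- blank_e_mid (a point): centre of one of the cast plaster blanks, 48 x 48 x 20 mm with slightly drafted sides, z axis up as it starts, sides along its x and y. All look alike: a plain one weighs 0.045 to 0.057 kg, one with a metal core 0.315 to 0.40 kg; which is which can only be felt, names and places tell nothing. May be absent
- jar_red: bystander: spice jar with gold cap and red pigment, 45 mm wide, 100 mm tall; origin at the centre of its underside; leave it alone
- grey_tin: bystander: closed grey-blue round tin, 57 mm across, 72 mm tall; origin at the centre of its underside; leave it alone
- banding_wheel: obstacle: the banding wheel fixed on the bench behind the blanks, a round grey disc 215 mm across whose top is 82 mm above the bench (underside 72 mm), with a yellow lump of clay on it; origin on its axis at bench level. Keep the hand clear of it: a blank that gets close to its rim can be taken by its near half and drawn back
There are look-alikes about, which are no part of the job. What is shaped like the part that bears blank_d_mid but yellow is not meant.

How it is judged:
By the outcome, as a careful person would: the job done as asked, in the order asked, and still so for the second after the job is handed in, with the robot touching nothing.
Of blank_a, blank_b, blank_c, blank_d, blank_e only 4 to 5 are there at a start; the rules pass over those that are not, and their reading is None.
At some moment in a run one of blank_a, blank_b, blank_c, blank_d, blank_e may be knocked a few centimetres aside while the robot is not near it.
Once in a run the grip may slacken for a moment while it holds something.
It also fails if it takes over 208 s, if anything falls off the work surface, if the arm or the gripper's body presses on something with over 40 N, if the wrist force passes 120 N, or if a joint passes its speed limit or range.

## Working session

There is one attempt and no reset: what is moved stays moved. The work goes in short steps, each a Python script; the robot and the scene stay as the last script left them, time stands still between calls to the robot, and variables do not carry over. Pictures are saved under pics/ and viewed, at most 17 in all, crops included, and the job is handed in when it is done.

```bash
mkdir -p pics; python3 - <<'E'
from rig import *
import cv2
for n in("scene","top"):
    p=camera_params(n);print(n,p)
    im=capture(n);cv2.imwrite(f"pics/{n}0.png",im)
s=state();print(s)
E
```

```text
scene {'fx': 407.7241844789187, 'fy': 407.7241844789187, 'cx': 254.95695613601288, 'cy': 193.423407032451, 'camera_from_world': array([[-9.56451004e-01,  2.91892811e-01, -2.52140620e-04,
         5.45830385e-01],
       [-2.39016743e-01, -7.82694519e-01,  5.74682770e-01,
         8.31624297e-02],
       [ 1.67548420e-01,  5.49716178e-01,  8.18376228e-01,
        -1.24510227e+00],
       [ 0.00000000e+00,  0.00000000e+00,  0.00000000e+00,
         1.00000000e+00]])}
top {'fx': 381.7931336527402, 'fy': 381.7931336527402, 'cx': 258.41865547615134, 'cy': 200.41314230898746, 'camera_from_world': array([[-1.19949474e-02, -9.99812644e-01,  1.51920446e-02,
         1.14424209e-03],
       [ 9.82107100e-01, -8.92419410e-03,  1.88111674e-01,
        -5.83053122e-01],
       [-1.87940854e-01,  1.71766045e-02,  9.82030142e-01,
        -1.33459377e+00],
       [ 0.00000000e+00,  0.00000000e+00,  0.00000000e+00,
         1.00000000e+00]])}
{'time': 0.1, 'q': array([-5.61733970e+01,  2.20872691e+01,  3.87018044e-01, -2.35783333e-02,
       -6.84117645e+01, -1.48179516e+01]), 'qvel': array([ 0.07892413,  0.08295932,  0.12396953,  0.13706416,  0.00813361,
       -0.04811925]), 'effort': array([-4.09478098e-04, -3.93320346e+01,  1.88930297e+01,  4.19788107e+00,
       -2.60598194e-03,  5.82123022e-06]), 'tool_pos': array([ 0.20339579, -0.59035526,  0.19772189]), 'orientation': array([ 1.79886105e+02, -7.46943943e-03, -1.61000038e+02]), 'wrist_force': array([0.29558891, 0.27306252, 0.2082052 ]), 'ft_torque': array([-0.06159072,  0.00589069,  0.00122423]), 'grip_force': 0.0, 'finger_gap': 1.003564610502357}
```

View pics/scene0.png

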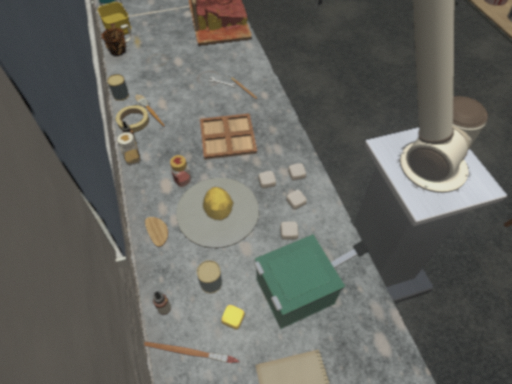

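View pics/top0.png

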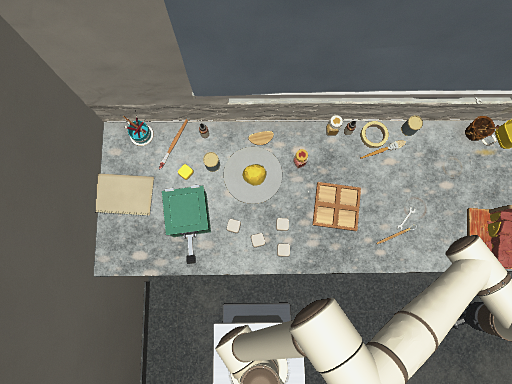

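Scene picture: the bin is at (298,275) with its lever at (345,258), and the board is at (228,136). The wheel is at (217,212), and the blanks are at (267,179), (297,171), (296,199) and (289,230). The yellow look-alike is at (233,316).

Top picture, candidates for a blank: (233,225), (258,239), (283,224) and (284,250) are plaster white. (185,171) is yellow and not meant. So there are four blanks. The bin is at (186,211) with the pad at (191,259), the board at (337,206) and the jar at (301,157). The tin could be (211,160) or (414,124).

```bash
cat > h.py <<'E'
from rig import *
import numpy as np, cv2
def pix2w(n,uv,z):
    p=camera_params(n);T=p["camera_from_world"];R,t=T[:3,:3],T[:3,3]
    uv=np.atleast_2d(np.array(uv,float));c=-R.T@t
    d=np.c_[(uv[:,0]-p["cx"])/p["fx"],-(uv[:,1]-p["cy"])/p["fy"],-np.ones(len(uv))]@R
    return c+d*((z-c[2])/d[:,2])[:,None]
def w2pix(n,P):
    p=camera_params(n);T=p["camera_from_world"];P=np.atleast_2d(P)@T[:3,:3].T+T[:3,3]
    return np.c_[p["cx"]+p["fx"]*P[:,0]/-P[:,2],p["cy"]-p["fy"]*P[:,1]/-P[:,2]]
def rects(n,mask,z,amin,amax):
    """connected regions -> (centre, sizes, yaw deg) measured on plane z"""
    out=[]
    for c in cv2.findContours(mask.astype(np.uint8),cv2.RETR_EXTERNAL,cv2.CHAIN_APPROX_NONE)[0]:
        if amin<cv2.contourArea(c)<amax:
            w=pix2w(n,c[:,0],z)[:,:2]
            (cx,cy),(a,b),ang=cv2.minAreaRect((w*1000).astype(np.float32))
            out.append((np.r_[cx,cy]/1000,(round(a),round(b)),round(ang,1),c[:,0].mean(0).round(1)))
    return out
def blanks(im,n="top"):
    hsv=cv2.cvtColor(im,cv2.COLOR_BGR2HSV).astype(int)
    return rects(n,(hsv[...,2]>185)&(hsv[...,1]<60),.02,50,300)
E
python3 - <<'E'
from h import *
im=cv2.imread("pics/top0.png");h=cv2.cvtColor(im,cv2.COLOR_BGR2HSV).astype(int)
for p in [(233,225),(258,239),(250,260),(185,211),(191,259),(322,220),(342,197)]: print(p,h[p[1],p[0]])
print("blanks",*blanks(im),sep="\n")
print("lid",*rects("top",(abs(h[...,0]-78)<15)&(h[...,1]>100)&(h[...,2]>60),.119,800,5000),sep="\n")
print("board",*rects("top",(h[...,0]<20)&(h[...,1]>70),.016,1200,5000),sep="\n")
print("pad",*rects("top",(h[...,2]<50),.1,20,300),sep="\n")
cv2.imwrite("pics/crop1.png",cv2.resize(im[140:280,150:370],None,fx=3.6,fy=3.6,interpolation=cv2.INTER_CUBIC))
sc=cv2.imread("pics/scene0.png")
E
```

```text
(233, 225) [ 23  21 222]
(258, 239) [ 22  21 222]
(250, 260) [ 60   5 193]
(185, 211) [ 77 105 153]
(191, 259) [45 10 52]
(322, 220) [ 22  88 236]
(342, 197) [ 18  95 222]
blanks
(array([ 0.34437933, -0.04275365]), (69, 43), 89.3, array([268.5, 267.5]))
(array([0.39443677, 0.42716223]), (47, 25), 89.3, array([139.5, 255.1]))
(array([ 0.42004327, -0.0972178 ]), (44, 71), 80.3, array([284.9, 246. ]))
(array([0.42364435, 0.06162955]), (60, 40), 12.7, array([240.7, 245.6]))
(array([0.43018558, 0.2493918 ]), (73, 22), 1.2, array([189.7, 243.5]))
(array([ 0.44609137, -0.008751  ]), (42, 60), 13.4, array([259.1, 239.2]))
(array([0.4953772 , 0.08026316]), (63, 42), 71.0, array([234.8, 226.8]))
(array([ 0.50216   , -0.09362656]), (41, 41), 88.8, array([282.4, 223.6]))
(array([ 0.64244641, -0.71814252]), (29, 46), 22.3, array([445.9, 184.8]))
(array([0.69115131, 0.20735959]), (130, 107), 85.2, array([201.1, 176.8]))
(array([ 0.73744189, -0.50710956]), (39, 50), 50.3, array([388.8, 160. ]))
(array([0.74217267, 0.30838187]), (111, 134), 46.8, array([174.7, 161.5]))
(array([ 0.91323413, -0.34365662]), (46, 109), 16.2, array([343.7, 120.1]))
lid
(array([0.53728955, 0.25077075]), (160, 143), 7.3, array([183.8, 211.4]))
board
(array([ 0.45964401, -0.84360236]), (200, 239), 82.1, array([490.3, 231.8]))
(array([ 0.56787384, -0.29853491]), (167, 166), 81.6, array([336.5, 205.9]))
pad
(array([ 0.20049767, -0.16699123]), (31, 156), 32.7, array([309.1, 308.6]))
(array([0.14100298, 0.37250592]), (13, 321), 89.8, array([145.5, 332.3]))
(array([0.37317523, 0.22993169]), (27, 24), 1.3, array([190.4, 259.1]))
(array([ 0.44738623, -0.717745  ]), (52, 188), 58.8, array([461.7, 233.1]))
(array([ 0.8308526 , -0.78269287]), (29, 68), 77.9, array([469. , 130.8]))
```

View pics/crop1.png

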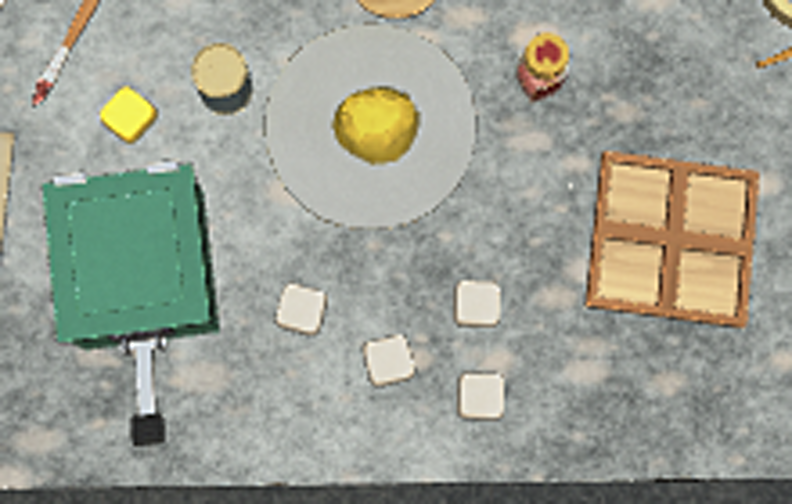

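The crop confirms four white blanks, crop pixels (301,308), (389,360), (478,303) and (482,396). The yellow one at (128,113) is excluded. The bin at (130,255) has its pad at (148,429), and the recesses are at (639,195), (714,207), (629,272) and (709,283). Bin and pad fixes agree with each other: the pad lies 165 mm from the lid centre, against 166 mm expected.

```bash
cat >> h.py <<'E'
def blanks(im,n="top"):
    h=cv2.cvtColor(im,cv2.COLOR_BGR2HSV).astype(int)
    m=((h[...,2]>200)&(h[...,1]>13)&(h[...,1]<45)&(h[...,0]>14)&(h[...,0]<32)).astype(np.uint8)
    roi=np.zeros_like(m);roi[195:272,212:312]=1
    m=cv2.morphologyEx(m*roi,cv2.MORPH_OPEN,np.ones((5,5),np.uint8))
    return rects(n,m,.02,60,300)
E
python3 - <<'E'
from h import *
im=cv2.imread("pics/top0.png");h=cv2.cvtColor(im,cv2.COLOR_BGR2HSV).astype(int)
B=blanks(im);print(*B,sep="\n")
w=pix2w("top",np.array([[264,120],[476,120],[370,26],[370,228],[370,228]])/3.6+[150,140],.082)[:,:2];print("wheel",w)
W=np.r_[(w[2,0]+w[3,0])/2,(w[0,1]+w[1,1])/2]
for b in B: print(np.linalg.norm(b[0]-W)-.1075)
# recess centres by inner light wood
print("rec",*rects("top",(h[...,0]>=14)&(h[...,0]<30)&(h[...,1]>60)&(h[...,2]>190),.01,150,600),sep="\n")
# board corners check in scene
c=np.array([.5679,-.2985]);a=np.radians(-8.4);R=np.array([[np.cos(a),-np.sin(a)],[np.sin(a),np.cos(a)]])
P=np.c_[(np.array([[1,1],[1,-1],[-1,-1],[-1,1]])*.083)@R.T+c,np.full(4,.016)]
print("board corners top/scene",w2pix("top",P).round(1).tolist(),w2pix("scene",P).round(1).tolist())
E
```

```text
(array([ 0.40671512, -0.09500938]), (40, 40), 88.8, array([283.4, 249.3]))
(array([ 0.44593658, -0.0005418 ]), (40, 37), 89.4, array([257.5, 239.1]))
(array([0.49843304, 0.08917519]), (37, 37), 89.4, array([232.9, 225.1]))
(array([ 0.50037234, -0.09357858]), (41, 37), 88.8, array([282.3, 223.8]))
wheel [[ 0.67870034  0.12104646]
 [ 0.67700599 -0.09196624]
 [ 0.7766656   0.0137581 ]
 [ 0.56751685  0.01568594]
 [ 0.56751685  0.01568594]]
0.1795985295334846
0.11915697361259282
0.08151734648481428
0.09542122172550306
rec
(array([ 0.51999963, -0.33245862]), (63, 62), 82.2, array([346. , 218.4]))
(array([ 0.53250562, -0.25165289]), (63, 63), 81.2, array([324. , 215.2]))
(array([ 0.60199451, -0.34417947]), (62, 63), 81.2, array([348.2, 196.8]))
(array([ 0.6137793 , -0.26332849]), (63, 63), 82.2, array([326.6, 193.9]))
(array([0.70035236, 0.00781172]), (73, 59), 89.5, array([253.3, 172. ]))
(array([ 0.83975153, -0.01964205]), (50, 95), 8.2, array([260.9, 136.9]))
(array([ 0.85638922, -0.46480426]), (102, 99), 89.6, array([375.1, 133.4]))
board corners top/scene [[317.0, 181.3], [360.5, 187.2], [356.7, 230.5], [312.2, 224.5]] [[204.5, 156.5], [200.6, 118.2], [250.5, 112.9], [258.2, 150.3]]
```

```bash
cat >> h.py <<'E'
def blanks(im,n="top"):
    """blanks on the open bench: (centre, sizes mm, yaw in -45..45)"""
    k=6;x0,y0,x1,y1=205,192,318,274
    g=cv2.resize(im[y0:y1,x0:x1],None,fx=k,fy=k,interpolation=cv2.INTER_CUBIC)
    h=cv2.cvtColor(cv2.GaussianBlur(g,(5,5),0),cv2.COLOR_BGR2HSV).astype(int)
    m=((h[...,2]>200)&(h[...,1]>11)&(h[...,1]<60)&(h[...,0]>10)&(h[...,0]<34)).astype(np.uint8)
    m=cv2.morphologyEx(m,cv2.MORPH_OPEN,cv2.getStructuringElement(cv2.MORPH_ELLIPSE,(35,35)))
    out=[]
    for c in cv2.findContours(m,cv2.RETR_EXTERNAL,cv2.CHAIN_APPROX_NONE)[0]:
        uv=(c[:,0]+.5)/k-.5+[x0,y0]
        (cx,cy),(a,b),ang=cv2.minAreaRect((pix2w(n,uv,.02)[:,:2]*1000).astype(np.float32))
        if 30<min(a,b) and max(a,b)<62: out.append((np.r_[cx,cy]/1000,(round(a),round(b)),(ang+45)%90-45))
    return out
def down(xy,z,yaw):
    """joint move, tool down, whichever half turn is nearer"""
    p=[xy[0],xy[1],z];q=state()["q"];best=None
    for y in (yaw,yaw+180,yaw-180):
        s=r.ik(p,[180,0,y])
        if s is not None:
            d=np.abs(np.array(s)-q).max()
            if best is None or d<best[0]: best=(d,y)
    print("down",np.round(p,3),"yaw",best[1],"max dq",round(best[0]));r.movep(p,[180,0,best[1]])
def up(z,v=.15): p=state()["tool_pos"];return r.line_to([p[0],p[1],z],v)
def fz(n=8):
    r.dwell(.3);a=[]
    for _ in range(n): r.dwell(.03);a.append(state()["wrist_force"])
    return np.mean(a,0)
BY=7.3;c_,s_=np.cos(np.radians(BY)),np.sin(np.radians(BY))
BIN=np.array([.5405,.2515])
def bin_xy(x,y=0.): return BIN+[c_*x-s_*y,s_*x+c_*y]
E
python3 - <<'E'
from h import *
im=cv2.imread("pics/top0.png")
B=blanks(im);print(*B,sep="\n")
fingers.move_gripper(0.0)
r.line_to([.2034,-.59,.30])
down(bin_xy(-.171),.25,BY)
up(.125);f0=fz();print("f0",f0)
hit=r.line_to([*bin_xy(-.172),.030],.04,max_force=22)
s=state();print(hit,s["time"],s["tool_pos"],fz()-f0)
cv2.imwrite("pics/top1.png",capture("top"));cv2.imwrite("pics/scene1.png",capture("scene"))
E
```

```text
(array([ 0.40668002, -0.09515446]), (43, 42), -0.6467361450195312)
(array([ 0.44404373, -0.00094885]), (42, 43), 8.796605110168457)
(array([0.49793857, 0.08906419]), (43, 42), -15.347099304199219)
(array([ 0.50213489, -0.09388968]), (43, 43), -1.205322265625)
down [0.371 0.23  0.25 ] yaw 7.3 max dq 109
f0 [-0.10995447 -0.20705672 -0.12708374]
False 8.7083 [0.36918628 0.22915873 0.02977913] [-1.82423311 -1.40873047  2.37700357]
```

```bash
python3 - <<'E'
import cv2,numpy as np
a=cv2.imread("pics/top1.png")[140:290,130:340];b=cv2.imread("pics/scene1.png")[150:350,200:400]
a=cv2.resize(a,(560,400),interpolation=2);b=cv2.resize(b,(240,240),interpolation=2);b=cv2.copyMakeBorder(b,0,160,0,0,0)
cv2.imwrite("pics/v1.png",np.hstack([a,b]))
E
```

```text
(no output)
```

View pics/v1.png

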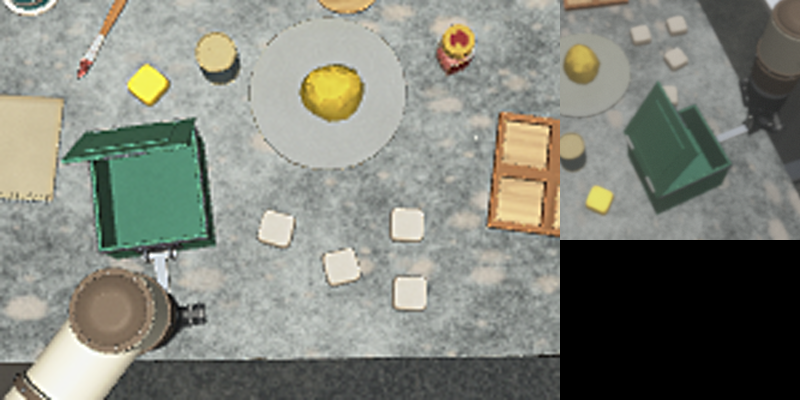

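The lid is up and the mouth is clear, at about (155,195). The pad is under the gripper at about (115,310), and the blanks haven't moved. Contact force is low, so I'll press on until I feel the stop.

```bash
python3 - <<'E'
from h import *
hit=r.line_to([*bin_xy(-.172),.012],.02,max_force=20)
s=state();print(hit,s["time"],s["tool_pos"],s["wrist_force"],s["q"].round(0))
up(.2);f=fz();s=state();print(s["time"],f)
im=capture("top");cv2.imwrite("pics/top2.png",im);print(*blanks(im),sep="\n")
E
```

```text
False 10.425 [0.37031413 0.23044725 0.01220012] [0.90834162 0.85761715 2.94122712] [ 53.  18. -39.  -0. -33.  44.]
12.3917 [-0.37004708 -0.33475902  0.09924991]
(array([ 0.40667953, -0.09518572]), (43, 42), -0.646759033203125)
(array([ 0.44404416, -0.00088971]), (42, 43), 7.5415802001953125)
(array([0.49800348, 0.08898779]), (43, 42), -15.007095336914062)
(array([ 0.50212839, -0.09389133]), (43, 43), -1.205322265625)
```

```bash
python3 - <<'E'
from h import *
s=state();print(s["orientation"],s["finger_gap"],s["tool_pos"])
# predicted lid tip corners for lever angle
for lev in (.35,.5,.6,.65,.7):
    th=2.65*lev
    P=[[*bin_xy(.075-.156*np.cos(th),y),.112+.156*np.sin(th)] for y in(-.073,.073)]
    Q=[*bin_xy(-.085-.09*np.cos(.35-lev)),.062+.09*np.sin(.35-lev)]
    print(lev,w2pix("top",P).round(0).tolist(),w2pix("scene",P).round(0).tolist(),w2pix("top",Q).round(1).tolist())
b=capture("scene");cv2.imwrite("pics/scene2.png",b);a=cv2.imread("pics/top2.png")[140:290,130:280]
cv2.imwrite("pics/v2.png",np.hstack([cv2.resize(a,(400,400),interpolation=2),cv2.resize(b[200:350,220:370],(400,400),interpolation=2)]))
E
```

```text
[1.79998733e+02 1.10678428e-04 7.30063424e+00] 0.0033293008332779 [0.37031506 0.23043896 0.20000339]
0.35 [[202.0, 206.0], [155.0, 212.0]] [[297.0, 215.0], [332.0, 274.0]] [[192.4, 261.2]]
0.5 [[199.0, 187.0], [151.0, 193.0]] [[274.0, 218.0], [308.0, 279.0]] [[192.9, 261.0]]
0.6 [[197.0, 174.0], [150.0, 180.0]] [[256.0, 224.0], [289.0, 287.0]] [[193.3, 260.6]]
0.65 [[196.0, 168.0], [149.0, 174.0]] [[246.0, 228.0], [278.0, 292.0]] [[193.4, 260.3]]
0.7 [[196.0, 162.0], [149.0, 168.0]] [[237.0, 233.0], [268.0, 297.0]] [[193.6, 259.9]]
```

View pics/v2.png

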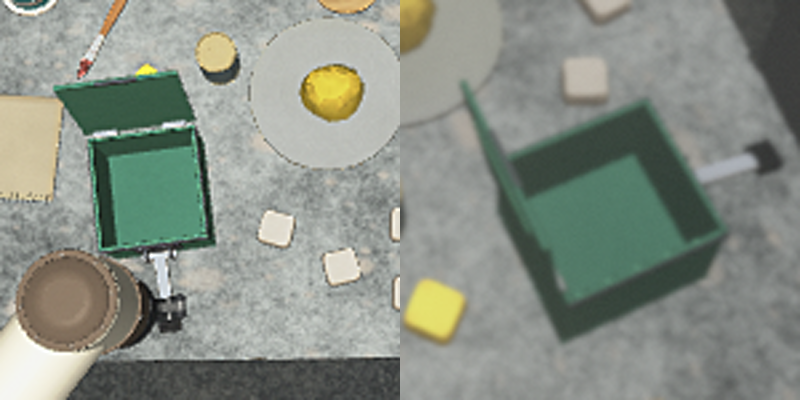

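```bash
python3 - <<'E'
from h import *
P=[[.3703,.2304,.2],[.3703,.2304,.254],[*bin_xy(-.1695),.035]]
print(w2pix("top",P).round(1).tolist(),w2pix("scene",P).round(1).tolist())
a=cv2.imread("pics/top2.png")[225:285,150:230];b=cv2.imread("pics/scene2.png")[130:310,300:480]
cv2.imwrite("pics/v3.png",np.hstack([cv2.resize(a,(400,300),interpolation=2),cv2.resize(b,(300,300),interpolation=2)]))
E
```

```text
[[185.3, 258.7], [182.2, 258.0], [193.4, 259.9]] [[373.2, 225.7], [379.3, 212.5], [356.8, 259.2]]
```

View pics/v3.png

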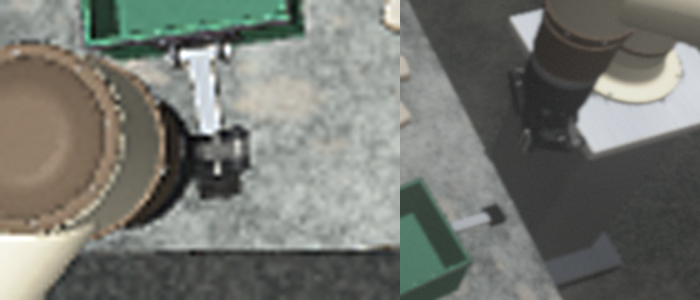

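The pad is at scene (357,258), which is a lever angle of about 0.655, so it isn't quite at the stop yet. The tool also sat lower than the pad top should allow, so the tips probably slid off its end. I'll probe a little further inward with guarded moves.

```bash
python3 - <<'E'
from h import *
for x in (-.172,-.165,-.158):
    p=bin_xy(x);r.line_to([*p,.085],.2);r.dwell(.2)
    hit=r.line_to([*p,.030],.03,max_force=4)
    s=state();print(x,hit,s["tool_pos"].round(4),s["wrist_force"].round(2),s["time"])
    r.line_to([*p,.085],.2)
    if hit: break
E
```

```text
-0.172 False [0.37   0.2297 0.0301] [-0.83  0.27 -0.2 ] 15.4
-0.165 False [0.3769 0.2306 0.0301] [-0.27  0.15 -0.79] 18.2583
-0.158 False [0.3838 0.2315 0.0301] [-0.15  0.18  0.26] 21.1167
```

```bash
python3 - <<'E'
from h import *
s=state();t=s["tool_pos"];print(s["finger_gap"],s["grip_force"],t,s["orientation"])
b=capture("scene");a=capture("top");cv2.imwrite("pics/scene3.png",b);cv2.imwrite("pics/top3.png",a)
pb=w2pix("scene",t)[0];pa=w2pix("top",t)[0];print(pb,pa)
def crop(im,p,h=50):
    x,y=int(p[0])-h,int(p[1])-h;c=cv2.resize(im[y:y+2*h,x:x+2*h],(400,400),interpolation=2)
    c=np.clip(c.astype(float)*1.8,0,255).astype(np.uint8)
    q=((p-[x,y])*200/h).astype(int);cv2.drawMarker(c,tuple(map(int,q)),(0,0,255),0,14,1);return c
cv2.imwrite("pics/v4.png",np.hstack([crop(a,pa),crop(b,pb)]))
E
```

```text
-0.0024783870356987264 0.0 [0.38392436 0.23172097 0.08574349] [-1.79909440e+02 -7.31933186e-02  7.28839467e+00]
[357.06852381 251.76617942] [190.71106671 255.98880115]
```

View pics/v4.png

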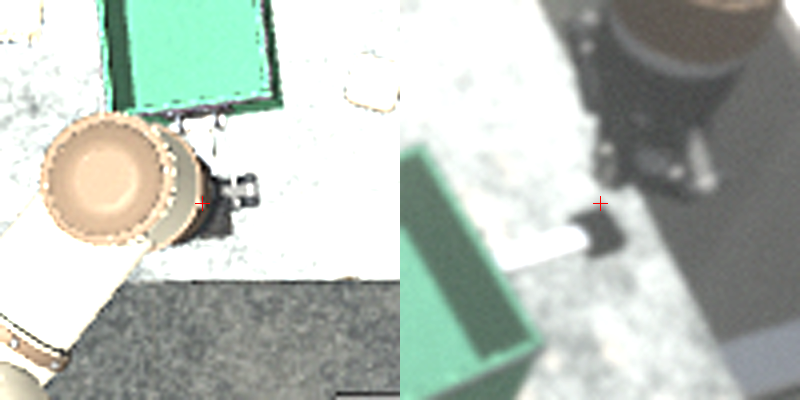

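The reported TCP, marked at (600,203) in the scene crop, lies beyond the visible finger tips at about (640,185), by roughly 3 cm along the tool. That agrees with the lever offset. I'll check it by touching the bare bench gently.

```bash
python3 - <<'E'
from h import *
up(.15,.2)
r.line_to([.40,.11,.12],.2);r.line_to([.40,.11,.04],.1);r.dwell(.3)
hit=r.line_to([.40,.11,-.045],.025,max_force=6)
s=state();print(hit,s["tool_pos"],s["wrist_force"],s["finger_gap"],s["time"])
b=capture("scene");p=w2pix("scene",[.40,.11,0])[0];print(p)
x,y=int(p[0])-45,int(p[1])-60
c=np.clip(cv2.resize(b[y:y+90,x:x+90],(560,560),interpolation=2).astype(float)*1.8,0,255).astype(np.uint8)
cv2.drawMarker(c,tuple(map(int,(p-[x,y])*560/90)),(0,0,255),0,14,1);cv2.imwrite("pics/v5.png",c)
up(.12,.2)
E
```

```text
True [ 0.39999094  0.11000854 -0.03247664] [-0.47002661  0.26033408  5.36198491] 0.0002254478485915939 26.6583
[326.22686786 229.3726774 ]
```

View pics/v5.png

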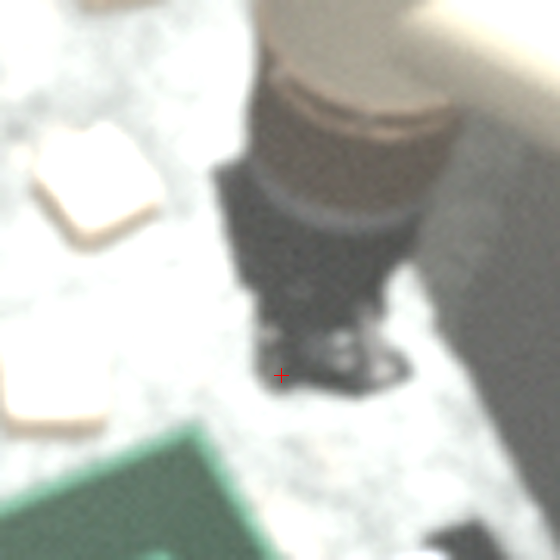

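Touch gives bench contact at reported z = -0.032, so the real tip sits about 31 mm behind the reported TCP, and it looks shifted sideways too. I'll hold the gripper in plain view of the scene camera and measure this properly.

```bash
python3 - <<'E'
from h import *
r.line_to([.40,.11,.24],.2)
down([.54,-.03],.24,68)
def shot(k):
    b=capture("scene");a=capture("top");cv2.imwrite(f"pics/s_{k}.png",b);cv2.imwrite(f"pics/t_{k}.png",a)
    t=state()["tool_pos"];u=np.array([np.cos(np.radians(158)),np.sin(np.radians(158)),0])
    out=[]
    for n,im in(("scene",b),("top",a)):
        P=[t,t+[0,0,.019],t+[0,0,.073],t+.0425*u+[0,0,.013],t-.0425*u+[0,0,.013],t+[0,0,.2]]
        p=w2pix(n,P);x,y=(p[0]-[50,60]).astype(int);x=max(x,0);y=max(y,0)
        c=np.clip(cv2.resize(im[y:y+100,x:x+100],(400,400),interpolation=2).astype(float)*1.7,0,255).astype(np.uint8)
        for i,q in enumerate(p): cv2.drawMarker(c,tuple(map(int,(q-[x,y])*4)),[(0,0,255),(0,255,255),(255,0,0),(0,255,0),(0,255,0),(255,0,255)][i],0,10,1)
        out.append(c);print(k,n,x,y,p.round(1).tolist())
    return np.hstack(out)
A=shot("shut");fingers.move_gripper(1.0);B=shot("open");print(state()["tool_pos"],state()["time"])
cv2.imwrite("pics/v6.png",cv2.resize(np.hstack([A[:,:400],B[:,:400]]),None,fx=1,fy=1))
E
```

```text
down [ 0.54 -0.03  0.24] yaw 68 max dq 85
shut scene 213 85 [[263.7, 145.2], [263.9, 139.8], [264.3, 123.4], [281.8, 142.7], [245.9, 140.4], [265.5, 77.7]]
shut top 217 142 [[267.3, 202.8], [267.5, 201.7], [268.2, 198.3], [262.5, 214.6], [272.3, 189.7], [270.2, 189.0]]
open scene 213 85 [[263.5, 145.1], [263.7, 139.7], [264.1, 123.3], [281.6, 142.6], [245.8, 140.2], [265.3, 77.6]]
open top 217 142 [[267.4, 202.7], [267.7, 201.6], [268.4, 198.2], [262.7, 214.5], [272.5, 189.6], [270.3, 188.9]]
[ 0.53999266 -0.0300342   0.23998194] 30.6833
```

View pics/v6.png

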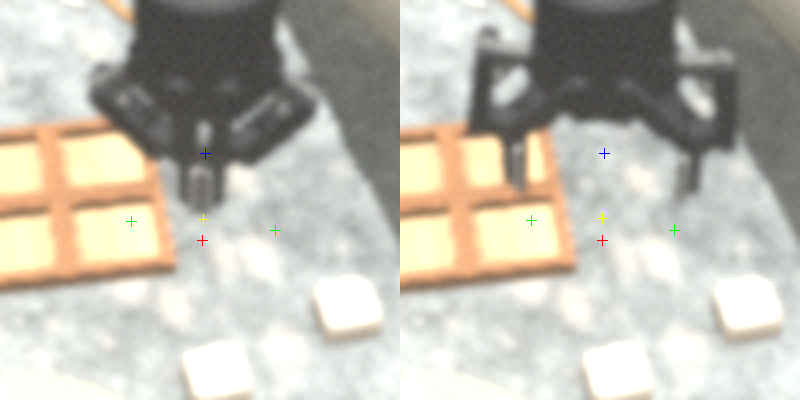

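The shut tip shows at (203,208) while the reported TCP is at (202,240), so the error is along the tool axis only, with no sideways shift. Touch puts it at 31 mm. I'll apply that everywhere: reported z = true z − 0.031. Next I'll press the lever to its stop.

```bash
cat >> h.py <<'E'
DZ=-.031   # reported TCP z = true tip z + DZ
E
python3 - <<'E'
from h import *
fingers.move_gripper(0.0)
down(bin_xy(-.171),.12+DZ,BY);r.dwell(.3)
z=.07
hit=r.line_to([*bin_xy(-.171),.028+DZ],.03,max_force=18)
s=state();print(hit,"true z",s["tool_pos"][2]-DZ,s["wrist_force"].round(2))
r.dwell(.2);up(.25+DZ,.2);r.dwell(.2)
im=capture("top");b=capture("scene");cv2.imwrite("pics/top4.png",im)
print(*blanks(im),sep="\n");print(state()["time"])
cv2.imwrite("pics/v7.png",np.hstack([cv2.resize(im[140:290,130:280],(400,400),interpolation=2),cv2.resize(b[200:350,220:370],(400,400),interpolation=2)]))
E
```

```text
down [0.371 0.23  0.089] yaw 7.3 max dq 100
True true z 0.03852940160841449 [-1.87 -1.46 10.33]
(array([ 0.38788092, -0.12559698]), (43, 42), -3.6255874633789062)
(array([ 0.44403833, -0.00084565]), (42, 43), 7.5415802001953125)
(array([0.49800348, 0.08898779]), (43, 42), -15.007095336914062)
(array([ 0.50212839, -0.09389312]), (43, 43), -1.2053146362304688)
37.4083
```

View pics/v7.png

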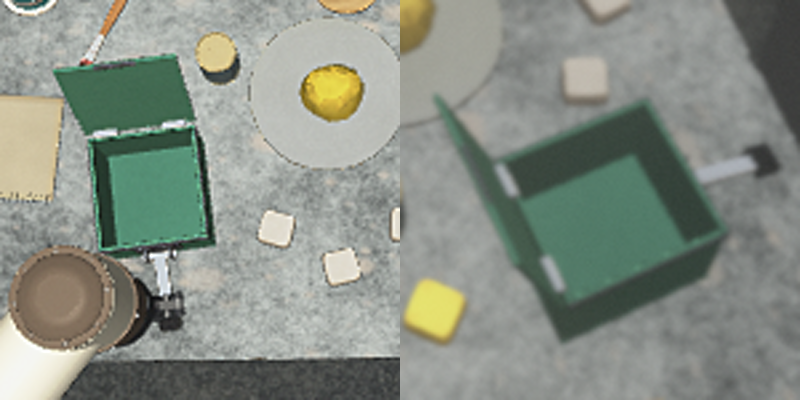

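The lever met its stop at true z = 0.0385, as predicted, and the lid leans back fully open: its tip is at top (151,166), matching 0.70 rad. One blank has been knocked to (0.388, −0.126). Now I'll pick and weigh.

```bash
cat >> h.py <<'E'
OPEN=.8;HOV=.11
REC=[np.array(p) for p in ([.6138,-.2633],[.6020,-.3442],[.5325,-.2517],[.5200,-.3325])];BOARD=-8.3
def pick(b):
    """grasp and weigh; returns kg"""
    xy,_,yaw=b;fingers.move_gripper(OPEN,60)
    down(xy,HOV+DZ,yaw);f0=fz()
    hit=r.line_to([*xy,.004+DZ],.08,max_force=8)
    print(" descended, hit",hit,"true z",round(state()["tool_pos"][2]-DZ,4))
    fingers.move_gripper(0.0,60);g=state()["finger_gap"]
    up(HOV+DZ,.1);f=fz();m=-(f-f0)[2]/9.81
    s=state();print(" gap",round(g,3),round(s["finger_gap"],3),"grip",s["grip_force"],"mass",round(m,3),"t",s["time"]);return m
def held(): return .4<state()["finger_gap"]<.75
def to_bin():
    up(.2+DZ);down(bin_xy(-.01),.2+DZ,BY);print(" held",held())
    r.line_to([*bin_xy(-.01),.095+DZ],.15);fingers.move_gripper(OPEN);r.dwell(.2);up(.25+DZ,.25)
def to_board(i):
    up(.15+DZ);down(REC[i],.12+DZ,BOARD);print(" held",held())
    r.line_to([*REC[i],.045+DZ],.12);r.dwell(.1)
    hit=r.line_to([*REC[i],.014+DZ],.04,max_force=8);s=state();print(" place hit",hit,"true z",round(s["tool_pos"][2]-DZ,4))
    fingers.move_gripper(OPEN);r.dwell(.2);up(.2+DZ,.15)
E
python3 - <<'E'
from h import *
m=pick(blanks(cv2.imread("pics/top4.png"))[0])
E
```

```text
down [ 0.388 -0.126  0.079] yaw -3.6255874633789062 max dq 48
 descended, hit False true z 0.0044
 gap 0.513 0.508 grip 60.9241783854668 mass 0.369 t 43.6583
```

```bash
python3 - <<'E'
from h import *
to_board(1)
a=capture("top");b=capture("scene");cv2.imwrite("pics/top5.png",a);print(*blanks(a),sep="\n");print(state()["time"])
cv2.imwrite("pics/v8.png",np.hstack([cv2.resize(a[160:270,200:380],(490,300),interpolation=2),cv2.resize(b[90:210,180:320],(310,300),interpolation=2)]))
E
```

```text
down [ 0.602 -0.344  0.089] yaw -8.3 max dq 38
 held True
 place hit False true z 0.0143
(array([ 0.44421118, -0.00119226]), (41, 43), 14.05547046661377)
(array([0.49764499, 0.08895567]), (43, 42), -13.148796081542969)
(array([ 0.50204791, -0.09371579]), (43, 42), -3.459503173828125)
49.1083
```

View pics/v8.png

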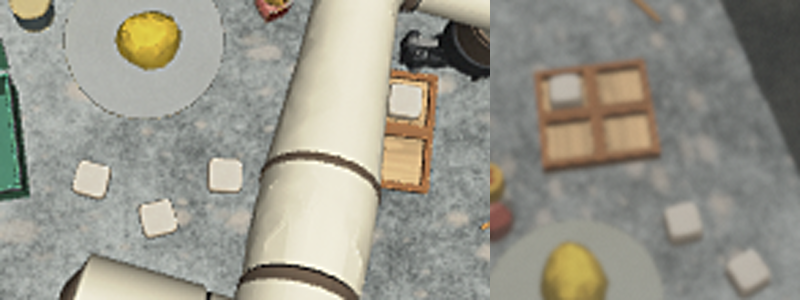

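The cored blank lies flat in the far-right recess: (405,100) in the top crop, (566,88) in the scene crop. The other three are untouched. I'll do those in turn, looking again before each pick.

```bash
cat > run.py <<'E'
from h import *
free=[0,3,2]
for _ in range(3):
    im=capture("top");B=blanks(im);print(len(B),[(b[0].round(3).tolist(),b[1],round(b[2])) for b in B])
    if not B: break
    b=min(B,key=lambda b:b[0][0]) if len(B)<3 else max(B,key=lambda b:b[0][1])
    m=pick(b)
    if not held(): print("NOT HELD");break
    if m>.2: to_board(free.pop(0))
    elif .02<m<.1: to_bin()
    else: print("unclear mass");break
a=capture("top");s=capture("scene");cv2.imwrite("pics/top6.png",a);cv2.imwrite("pics/scene6.png",s);print(*blanks(a),sep="\n");print(state()["time"])
cv2.imwrite("pics/v9.png",np.hstack([cv2.resize(a[140:290,130:380],(500,300),interpolation=2),cv2.resize(s[90:330,160:400],(300,300),interpolation=2)]))
E
python3 run.py
```

```text
3 [([0.444, -0.001], (41, 43), 14), ([0.498, 0.089], (43, 42), -14), ([0.502, -0.094], (43, 43), -2)]
down [0.498 0.089 0.079] yaw -13.575569152832031 max dq 50
 descended, hit False true z 0.0045
 gap 0.506 0.508 grip 60.40863216330763 mass 0.028 t 55.2
down [0.531 0.25  0.169] yaw 7.3 max dq 12
 held True
2 [([0.444, -0.001], (42, 43), 8), ([0.502, -0.094], (43, 43), -1)]
down [ 0.444 -0.001  0.079] yaw 8.083588600158691 max dq 30
 descended, hit False true z 0.0044
 gap 0.517 0.516 grip 59.8896678420715 mass 0.307 t 64.4167
down [ 0.614 -0.263  0.089] yaw -8.3 max dq 30
 held True
 place hit False true z 0.0142
0 []

69.925
```

View pics/v9.png

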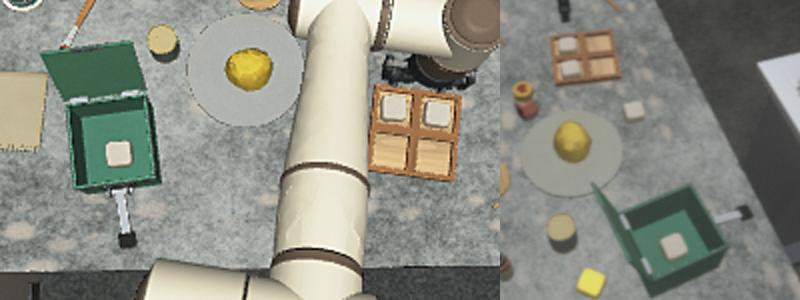

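The light blank is in the bin at (118,153), and two cored ones sit in the far recesses at (393,108) and (436,112). The last blank is only hidden from the top camera by the arm; the scene view shows it at (633,110). I'll move the arm aside and carry on.

```bash
sed -i 's/^free=.*/free=[3]\ndown([.45,-.35],.2+DZ,BOARD)/' run.py; python3 run.py
```

```text
down [ 0.45  -0.35   0.169] yaw -8.3 max dq 15
1 [([0.502, -0.094], (43, 43), -1)]
down [ 0.502 -0.094  0.079] yaw -1.205322265625 max dq 29
 descended, hit False true z 0.0045
 gap 0.511 0.506 grip 60.40050876080166 mass 0.021 t 76.1917
down [0.531 0.25  0.169] yaw 7.3 max dq 33
 held True
0 []

80.575
```

View pics/v9.png

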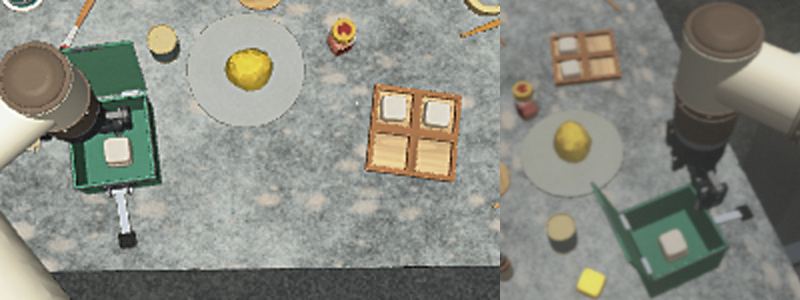

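The bench is clear and the bin holds the light blanks, the second apparently stacked on the first at (118,150). Now I'll pinch the pad and ease the lever up along its arc.

```bash
cat > close.py <<'E'
from h import *
print("gap",state()["finger_gap"])
def tcp(l): a=.35-l;return [*bin_xy(-.085-.09*np.cos(a)),.062+.09*np.sin(a)-.018+DZ]
p=tcp(.7);fingers.move_gripper(.65,60)
down(p[:2],.15+DZ,BY);r.dwell(.2)
hit=r.line_to(p,.08,max_force=6);print("hit",hit,state()["tool_pos"][2]-DZ)
fingers.move_gripper(0.0,60);print("gap",state()["finger_gap"],state()["wrist_force"].round(1))
for l in np.arange(.6,-.01,-.1): r.line_to(tcp(l),.03);print(round(l,1),state()["wrist_force"].round(1))
hit=r.line_to(tcp(-.04),.01,max_force=10);s=state();print(hit,s["tool_pos"][2]-DZ+.018,s["wrist_force"].round(1),s["finger_gap"])
r.dwell(.3);fingers.move_gripper(.65);r.dwell(.2);up(.2+DZ,.1)
down([.40,.02],.25+DZ,BY);r.dwell(.3)
a=capture("top");s=capture("scene");cv2.imwrite("pics/top7.png",a);print(state()["time"])
cv2.imwrite("pics/v10.png",np.hstack([cv2.resize(a[140:290,130:380],(500,300),interpolation=2),cv2.resize(s[90:330,160:400],(300,300),interpolation=2)]))
E
python3 close.py
```

```text
gap 0.7983351207195115
down [0.372 0.23  0.119] yaw 7.3 max dq 28
hit False 0.013508591701844166
gap 0.3354221773062788 [ 1.1 -3.1  4.7]
0.6 [ 6.4 -2.6 -2.9]
0.5 [ 6.5 -2.3 -6. ]
0.4 [ 5.6 -2.8 -5.2]
0.3 [ 6.2 -1.8 -5.2]
0.2 [ 4.3 -0.9 -6.1]
0.1 [ 6.8 -0.9 -8.7]
0.0 [ 5.3 -1.  -9.3]
False 0.0952924708932034 [  5.   -0.8 -11. ] 0.3377673718195682
down [0.4   0.02  0.219] yaw 7.3 max dq 27
91.2167
```

View pics/v10.png

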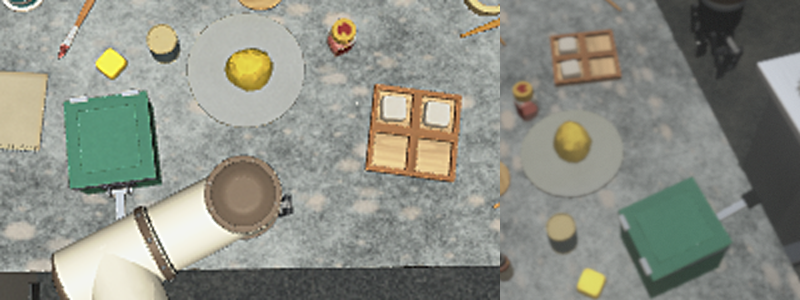

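```bash
python3 - <<'E'
from h import *
down([.45,-.15],.25+DZ,BY);r.dwell(.2)
a0=cv2.imread("pics/top0.png");a=capture("top");s0=cv2.imread("pics/scene0.png");s=capture("scene")
for im in(a0,a):
    h=cv2.cvtColor(im,cv2.COLOR_BGR2HSV).astype(int)
    print(*rects("top",(abs(h[...,0]-78)<15)&(h[...,1]>100)&(h[...,2]>60),.119,800,5000),rects("top",(h[...,2]<50),.1,20,300)[2:3])
for x,y,(x0,y0,x1,y1) in((a0,a,(155,178,215,270)),(s0,s,(245,225,375,325))):
    A=cv2.cvtColor(x[y0:y1,x0:x1],6).astype(np.float32);B=cv2.cvtColor(y[y0:y1,x0:x1],6).astype(np.float32)
    print("diff",np.abs(A-B).mean().round(2),(np.abs(A-B)>40).sum(),"shift",cv2.phaseCorrelate(A,B))
E
```

```text
down [ 0.45  -0.15   0.219] yaw 7.3 max dq 25
(array([0.53728955, 0.25077075]), (160, 143), 7.3, array([183.8, 211.4])) [(array([0.37317523, 0.22993169]), (27, 24), 1.3, array([190.4, 259.1]))]
(array([0.542047  , 0.25292586]), (151, 145), 7.0, array([184. , 209.5])) [(array([ 0.8308526 , -0.78269287]), (29, 68), 77.9, array([469. , 130.7]))]
diff 3.82 78 shift ((-0.03477105589605145, 0.09514915840150451), 0.9703649245202541)
diff 2.26 54 shift ((0.5074713866216456, -0.035788574285881225), 0.8708996542471427)
```

There's a small residual difference from the first picture, so the lid may be a hair short of shut. I'll pinch again and ease the lever up to a firm stop.

```bash
cat > close2.py <<'E'
from h import *
def tcp(l): a=.35-l;return [*bin_xy(-.085-.09*np.cos(a)),.062+.09*np.sin(a)-.018+DZ]
p=tcp(.03);fingers.move_gripper(.65,80)
down(p[:2],.2+DZ,BY);r.dwell(.2);r.line_to(p,.08)
fingers.move_gripper(0.0,80);print("gap",state()["finger_gap"],state()["wrist_force"].round(1))
for l in(.0,-.03,-.06,-.09,-.12):
    hit=r.line_to(tcp(l),.01,max_force=16);s=state();f=s["wrist_force"];print(l,hit,round(s["tool_pos"][2]-DZ+.018,4),f.round(1))
    if hit or f[2]<-18: break
r.dwell(.2);fingers.move_gripper(.65);r.dwell(.2);up(.2+DZ,.1)
down([.45,-.15],.25+DZ,BY);r.dwell(.2)
a0=cv2.imread("pics/top0.png");a=capture("top");s0=cv2.imread("pics/scene0.png");s=capture("scene")
for x,y,(x0,y0,x1,y1) in((a0,a,(155,178,215,270)),(s0,s,(245,225,375,325))):
    A=cv2.cvtColor(x[y0:y1,x0:x1],6).astype(np.float32);B=cv2.cvtColor(y[y0:y1,x0:x1],6).astype(np.float32)
    print("diff",np.abs(A-B).mean().round(2),(np.abs(A-B)>40).sum(),"shift",cv2.phaseCorrelate(A,B))
c=lambda x,b:cv2.resize(x[b[1]:b[3],b[0]:b[2]],(400,300),interpolation=2)
b1,b2=(150,180,230,240+0),(245,220,375,318)
cv2.imwrite("pics/v11.png",np.vstack([np.hstack([c(a0,b1),c(a,b1)]),np.hstack([c(s0,b2),c(s,b2)])]));print(state()["time"])
E
python3 close2.py
```

```text
down [0.371 0.23  0.169] yaw 7.3 max dq 52
gap 0.33435586293974473 [ 0.1 -2.8  2.8]
0.0 False 0.0922 [ 2.9 -0.7 -7.9]
-0.03 False 0.0945 [  4.7   0.4 -18.7]
down [ 0.45  -0.15   0.219] yaw 7.3 max dq 52
diff 2.0 1 shift ((0.0002528515590789482, 0.009032346566321792), 0.9936288915988472)
diff 1.63 54 shift ((0.4874751761543479, -0.08649778933911989), 0.9224919275354456)
100.9583
```

View pics/v11.png

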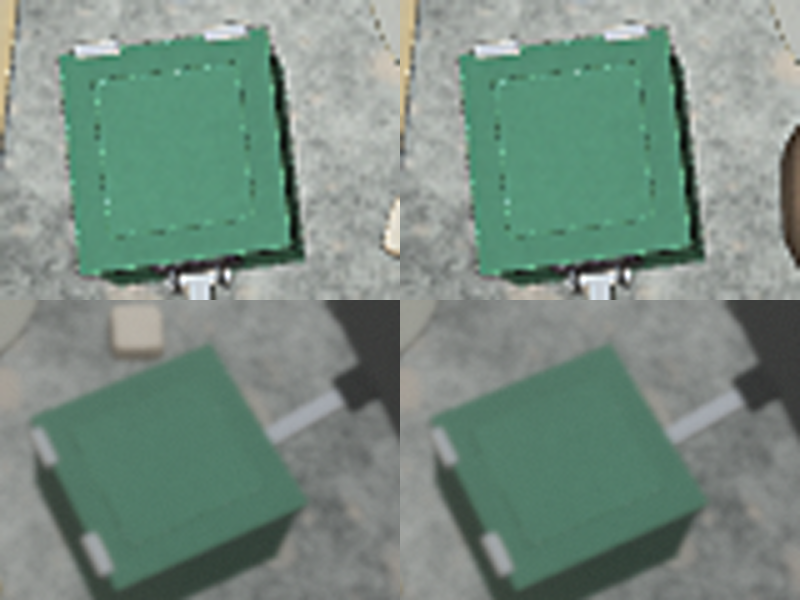

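The lid now matches the first picture: the top-view difference fell from 78 pixels to 1, and the lever reached a firm stop. Handing in.

```bash
python3 -c "
from h import *
print(r.sign_off())"
```

```text
the job is handed in; nothing more can be done
None
```

I handed the job in: the two heavy blanks lie flat in the board's recesses, the two light ones were dropped in the bin, and the lid is shut by its lever; I never saw the second light blank apart from the first, as they seem to be stacked.

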